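# Fit the interlocking device tiles into the training frame

### The job

Fit the two loose device tiles, the one with tabs and the one with notches, into the open frame so that they interlock with it and with each other and both lie down flat and flush in their own bays. Each tile is keyed underneath and goes fully home only one way round, so if it stands proud, lift it, give it a half turn and try again; leave the screwdriver, tape and push-button box alone.

Things in the scene. Friction and masses are not known exactly. Their poses are not given: they have to be found in the camera images.
- tab_tile: Loose tile, grey base 72 x 72 x 14 mm; origin: centre of its underside, z up. A T-shaped tab stands out from the middle of its +y and -y edges: neck 14 mm wide (x), 7 mm long; head 26 mm wide, 8 mm long; 102 mm over both tabs. Seen from above it looks the same after a half turn. Mass about 0.26 kg, varies.
- tab_grip (a point): Black contactor block standing on the tab tile's middle, the part to hold: 36 mm wide (tile x), 50 mm long (tile y), from 14 to 54 mm above the tile's underside. This point is on its axis, 40 mm above the underside.
- tab_recess (a point): Keying recess in the underside of the tab tile, out of sight: 16 x 16 mm, 9 mm deep. This point is the middle of its mouth, 20 mm from the tile's origin along its +x.
- notch_tile: Loose tile, grey base 72 x 72 x 14 mm; origin: centre of its underside, z up. A T-shaped notch is cut right through in the middle of its +y and -y edges: mouth 17 mm wide (x), 4 mm deep, then 29 mm wide to 15 mm from the edge. Seen from above it looks the same after a half turn. Mass about 0.20 kg, varies.
- notch_grip (a point): Black terminal strip standing on the notch tile's middle, the part to hold: 30 mm wide (tile x), 40 mm long (tile y), from 14 to 54 mm above the tile's underside. This point is on its axis, 40 mm above the underside.
- notch_recess (a point): Keying recess in the underside of the notch tile, out of sight: 16 x 16 mm, 9 mm deep. This point is the middle of its mouth, 20 mm from the tile's origin along its +x.
- tray: Fixed aluminium frame lying on the bench, 103 (x) by 198.5 mm (y), rim 18 mm high; opening 75 by 148.5 mm, 14 mm deep over a 4 mm black floor. End wall at -y: T-shaped slot; at +y: T-shaped tab pointing inwards. Tab tile goes in the -y half, notch tile in the +y half, in either order, y along the frame's y; play about 1.5 mm a side. Origin: centre of underside, z up.
- tab_bay (a point): Floor centre of the tab tile's bay, where the seated tile's origin lies; axes as the frame. A black keying stud, 10 mm across, 8 mm high, stands 20 mm from here to +x or -x: which is not reported and changes. The recess must come over it. Wrong way round, the tile stops 8 mm above its seat; caught on the rim, 14 mm above.
- notch_bay (a point): Floor centre of the notch tile's bay, where the seated tile's origin lies; axes as the frame. It has a like stud of its own, 20 mm from here to +x or -x, independent of the other bay's. Wrong way round, the tile stops 8 mm above its seat; caught on the rim, 14 mm above.
- screwdriver: Bystander: loose screwdriver, 190 mm long, lying on the bench; origin at its middle, x along it towards the tip.
- tape_roll: Bystander: loose roll of black tape lying flat, 68 mm across, 19 mm high; origin: centre of its underside.
- button_box: Bystander: loose grey push-button box, 70 x 70 mm, 59 mm high over its button; origin: centre of its underside.
Not all that is in view belongs to the job. Leave any turquoise or yellow look-alike of the tab_tile alone.

How it is judged:
At the end, for the whole second after the job is handed in: Both tiles lie at rest in their own bays: underside less than 2.5 mm above the bay floor (flush with the rim), origin within 5 mm of the bay centre, sides parallel to the frame within 0.06 rad, level within 0.04 rad (z of tab_tile in the frame of tab_bay below 0.0025 m and horizontal distance between tab_tile and tab_bay below 0.005 m and angle between the y axis of tab_tile and the y axis of tab_bay, either way round below 0.06 rad and angle between each of tab_tile, notch_tile's own z axis and vertical below 0.04 rad and linear speed of each of tab_tile, notch_tile below 0.01 m/s and z of notch_tile in the frame of notch_bay below 0.0025 m and horizontal distance between notch_tile and notch_bay below 0.005 m and angle between the y axis of notch_tile and the y axis of notch_bay, either way round below 0.06 rad); the robot touches nothing.
It fails at once if the screwdriver was pushed more than 20 mm away (distance of screwdriver from where it was at the start of the episode above 0.02 m).
It fails at once if the roll of tape was pushed more than 20 mm away (distance of tape_roll from where it was at the start of the episode above 0.02 m).
It fails at once if the push-button box was pushed more than 20 mm away (distance of button_box from where it was at the start of the episode above 0.02 m).
It also fails if it takes over 72 s, if anything falls off the work surface, if the arm or the gripper's body presses on something with over 40 N, if the wrist force passes 120 N, or if a joint passes its speed limit or range.

### The arm

A 7-joint arm with a two-finger parallel gripper is mounted at the origin on the work surface. World frame = base frame: x ahead of the robot, y to its left, z up, the work surface at z = 0. Lengths are in m, angles in rad, forces in N, time in s.
With the tool pointing down it reaches from about 0.425 to 1.025 m from the base axis. Payload 9.4 kg.
Tool frame: the origin (TCP) lies on the centre line of the jaws, within the pads' length; the fingertips stand 22 mm ahead of it and the grasp point (between the pads) lies 3 mm ahead of it (tips_ahead is the distance from the TCP to the fingertips, in m); z points along the fingers, y is the line along which they close (so a half turn about z gives the same grasp; the last joint's range is limited). The gripper opens to 93 mm and grips with 3 to 60 N. Pads are 15 mm wide; open, the fingers measure 128 mm over their backs; the gripper's body (75 mm by 188 mm) begins 65 mm behind the grasp point.
Start: joints at [-1.285, 0.599, -0.003, 1.599, 0.002, 0.943, -0.08], TCP at [0.257, 0.678, 0.213] pointing down, gripper open.
Joint ranges: [-2.57, 2.57], [-0.35, 1.97], [-1.29, 1.29], [0.11, 2.56], [-1.05, 4.19], [0.11, 1.86], [-2.63, 2.63]. Speed limits (rad/s): [2.22, 2.22, 3.01, 3.01, 3.14, 3.14, 3.14].

### API

Orientations are given as a unit quaternion [w, x, y, z].
In Python, from rig import state, read_camera, camera_params, close_job, recognise, trace, tips_ahead gives the robot as it stands.
- The arm moves only by the shell command python3 -m crank 'ROWS' [FORCE]. ROWS is JSON, a list of rows, each a list of 5 numbers: the opening in per cent of the stroke, from 0 (shut) to 100 (fully open), then the shift along the tool's x, y, z in cm, then the turn about the tool's z in rad. A call has 1 to 8 rows; each row is the pose to reach, as a shift and turn from the pose commanded when the call began, along the tool's axes at that moment; what a row does not reach only later rows make up. A row lasts 1/8 s, in which the tool goes at most 62.5 mm and 10.7 degrees, less where a joint would pass 70% of its speed; a pose out of reach is approached as far as the arm can. A call with a gripper value outside its range is refused whole. The fingers move at their own pace and stop on an object; FORCE is the grip in N (left out, the last holds). Time passes only in rows, so rows that repeat a pose let the fingers close. It gives the time, the measured TCP pose, the force, the opening and the grip force at its end, in the units of the state.
- state(): the state, without advancing time (a new reading comes with each control period).
- read_camera(name): name is "scene" or "top"; returns the picture (384x512x3 uint8, blue, green, red); there is no depth.
- camera_params(name): a dict with "fovy" (degrees; the focal length in pixels is half the picture's height over the tangent of half this angle, whatever the lens; pixels are square), "cx", "cy" (the principal point, pixels), "R" (3x3) and "t" (3): a world point X has camera coordinates R X + t. Camera axes: x right, y down, z forward; pixel columns grow to the right and rows downward; lengths in m; the calibration is good to about 2 mm. A picture is of the moment at which its call begins. camera_params takes no time and is no camera call.
- close_job(): hands the job in; it is judged then, once.
Trained networks look in the newest picture that a camera, given by its name, has taken for a name from the list of things; names that differ only in an ending like _2 or _b are one class to them, and where a whole thing is asked for, a point or a joint stands for the part that bears it (a point fixed in the world has none). Each returns a list of dicts, best first, with "confidence" (0 to 1); they miss things now and then, are a little off and sometimes report something else, mostly with a low value. They report only what shows in the picture. A call takes as long as a camera call. They do not tell look-alikes from the thing itself.
- recognise(query, camera): "uv" ([column, row] in pixels, amid what is visible of it).
- trace(query, camera): "pixels" (384x512 bool, what is visible of it) and "uv" ([column, row] in pixels, amid what is visible of it).
The state is a dict: "time": time; "joint_positions": joint angles; "dq": joint speeds; "tau": joint torques, N m; "eef_pos": TCP position; "tcp_rot": TCP orientation; "force": force on the tool from outside, world axes, zero at the start; "torque": the same for the moment, N m; "finger_gap": finger opening in m; "grasp_force": force on a finger pad.
Only numpy, scipy, OpenCV 4.12 (cv2) and the standard library are available. Lean on these libraries where they do the work, as an engineer would, in place of code of your own. Each camera call takes 0.05 s, during which the arm holds its last target. There are 200 camera calls.

## Working session

There is one attempt and no reset: what is moved stays moved. The work goes in short steps, Python scripts to look and compute and a shell command to move; the robot and the scene stay as the last step left them, time stands still between calls to the robot, and variables do not carry over. Pictures are saved under pics/ and viewed, at most 10 in all, crops included, and the job is handed in when it is done.

```bash
mkdir -p pics; ls
python3 - <<'E'
from rig import *
import cv2,numpy as np
s=state();print({k:np.round(v,3).tolist() for k,v in s.items()},tips_ahead)
ims=[]
for c in("scene","top"):
    im=read_camera(c);cv2.imwrite(f"pics/{c}0.png",im);p=camera_params(c);print(c,p)
    for q in("tab_tile","notch_tile","tray","tab_grip","notch_grip","screwdriver","tape_roll","button_box"):
        print(q,[(np.round(d["uv"]).tolist(),round(d["confidence"],2)) for d in recognise(q,c)])
E
```

```text
pics
{'time': 0.0, 'joint_positions': [-1.285, 0.6, -0.003, 1.6, 0.002, 0.943, -0.08], 'dq': [0.002, -0.0, 0.0, -0.0, 0.001, 0.002, -0.001], 'tau': [0.001, -76.504, 1.497, -25.236, -0.053, 0.017, 0.0], 'eef_pos': [0.257, 0.677, 0.212], 'tcp_rot': [-0.0, 0.18, 0.984, -0.001], 'force': [1.176, 0.001, 0.305], 'torque': [0.042, -0.034, 0.013], 'grasp_force': 0.0, 'finger_gap': 0.093} 0.022
scene {'fovy': 54.708646018419294, 'cx': 258.69049128008095, 'cy': 192.72990767220384, 'R': array([[ 0.18039353,  0.98351121, -0.01280096],
       [ 0.74647606, -0.14536857, -0.64933926],
       [-0.6404933 ,  0.107581  , -0.76039112]]), 't': array([-0.13905708, -0.35219764,  1.28415322])}
tab_tile [([353.0, 131.0], 0.86), ([387.0, 184.0], 0.83), ([334.0, 166.0], 0.7)]
notch_tile [([136.0, 194.0], 0.97)]
tray [([223.0, 211.0], 0.64)]
tab_grip [([389.0, 185.0], 0.76), ([335.0, 169.0], 0.58)]
notch_grip [([139.0, 197.0], 0.87), ([224.0, 212.0], 0.71)]
screwdriver [([135.0, 196.0], 0.31)]
tape_roll [([122.0, 281.0], 0.68)]
button_box [([381.0, 249.0], 0.77), ([332.0, 169.0], 0.41)]
top {'fovy': 57.379775656641996, 'cx': 252.7782654849599, 'cy': 192.8650108314773, 'R': array([[ 0.02817651, -0.99944115,  0.01798516],
       [-0.98248855, -0.03100475, -0.1837252 ],
       [ 0.18418015, -0.01249348, -0.9828131 ]]), 't': array([0.01484287, 0.53183947, 0.80172482])}
tab_tile [([154.0, 226.0], 0.82), ([111.0, 278.0], 0.72), ([105.0, 191.0], 0.63)]
notch_tile [([365.0, 236.0], 0.85)]
tray [([282.0, 201.0], 0.82)]
tab_grip [([108.0, 282.0], 0.9), ([106.0, 193.0], 0.67), ([154.0, 227.0], 0.63)]
notch_grip [([368.0, 239.0], 0.79)]
screwdriver [([270.0, 108.0], 0.63)]
tape_roll [([385.0, 142.0], 0.68)]
button_box [([152.0, 120.0], 0.79)]
```

View pics/top0.png

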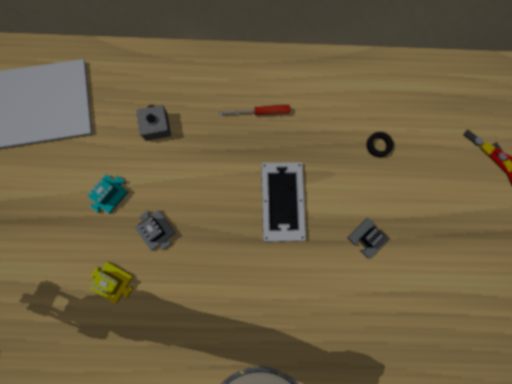

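View pics/scene0.png

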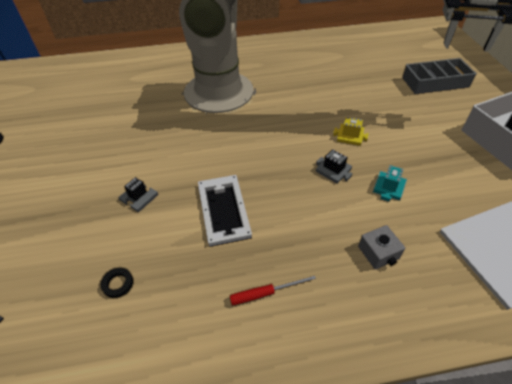

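Run:
```python
import cv2,numpy as np
t=cv2.imread("pics/top0.png");s=cv2.imread("pics/scene0.png")
def crop(im,u,v,h,g=1.0):
    c=im[v-h:v+h,u-h:u+h].astype(float)/255
    c=np.clip(c**g,0,1)*255
    return cv2.resize(c.astype(np.uint8),(260,260),interpolation=cv2.INTER_CUBIC)
a=np.hstack([crop(t,284,202,45),crop(t,156,230,25),crop(t,369,238,25)])
b=np.hstack([crop(s,224,210,42),crop(s,334,166,26),crop(s,138,194,26)])
cv2.imwrite("pics/c1.png",np.vstack([a,b]))
c=np.hstack([crop(t,284,202,45,.35),crop(s,224,210,42,.35)]);cv2.imwrite("pics/c2.png",c)
```

```text
(no output)
```

View pics/c1.png

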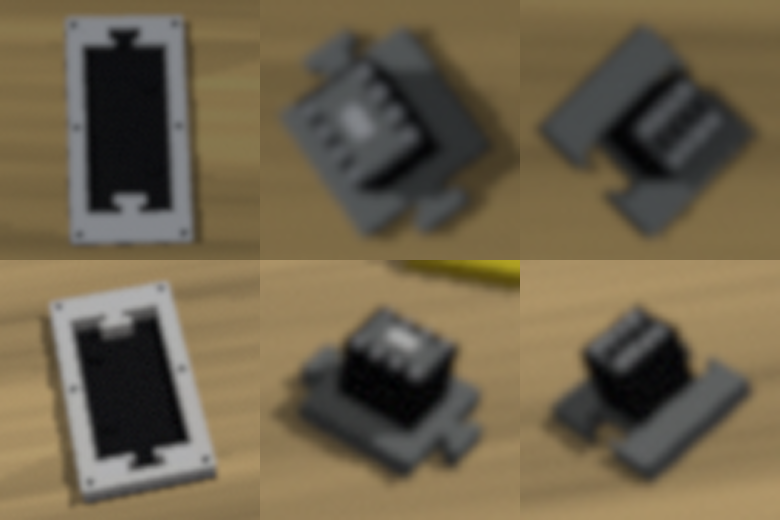

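View pics/c2.png

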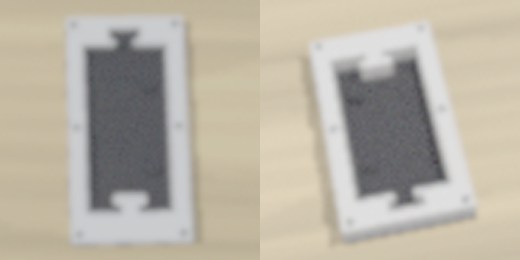

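```bash
cat > h.py <<'E'
from rig import *
import cv2,numpy as np
from scipy.optimize import minimize
def box(x0,x1,y0,y1,z0,z1): return np.array([[x,y,z] for x in(x0,x1) for y in(y0,y1) for z in(z0,z1)])/1000
def sym(*b): return [box(*b),box(b[0],b[1],-b[3],-b[2],*b[4:])]
M={"tab_tile":[box(-36,36,-36,36,0,14),box(-18,18,-25,25,14,54)]+sym(-7,7,36,43,0,14)+sym(-13,13,43,51,0,14),
"notch_tile":[box(-36,36,-21,21,0,14),box(-15,15,-20,20,14,54),box(14.5,36,-36,36,0,14),box(-36,-14.5,-36,36,0,14)]+sym(-14.5,-8.5,32,36,0,14)+sym(8.5,14.5,32,36,0,14),
"tray":[box(-51.5,51.5,-99.25,99.25,0,18)]}
def proj(p,X):
    c=X@p["R"].T+p["t"];f=192/np.tan(np.radians(p["fovy"]/2));return c[:,:2]/c[:,2:]*f+[p["cx"],p["cy"]]
def unproj(p,uv,z):
    f=192/np.tan(np.radians(p["fovy"]/2));d=p["R"].T@np.array([(uv[0]-p["cx"])/f,(uv[1]-p["cy"])/f,1]);o=-p["R"].T@p["t"]
    return o+d*(z-o[2])/d[2]
def place(X,x,y,z,a):
    c,s=np.cos(a),np.sin(a);return X@np.array([[c,s,0],[-s,c,0],[0,0,1]])+[x,y,z]
def render(p,name,pose,win,S=8):
    u,v,h=win;m=np.zeros((2*h*S,2*h*S),np.uint8)
    for b in M[name]:
        q=(proj(p,place(b,*pose))+.5-[u-h,v-h])*S-.5
        cv2.fillConvexPoly(m,cv2.convexHull(np.round(q*16).astype(np.int32)),255,shift=4)
    return cv2.GaussianBlur(cv2.resize(m,(2*h,2*h),interpolation=cv2.INTER_AREA).astype(float),(0,0),.7)
def feat(im,win):
    u,v,h=win;c=cv2.copyMakeBorder(im,60,60,60,60,cv2.BORDER_REPLICATE)[v-h+60:v+h+60,u-h+60:u+h+60].astype(float)
    return -np.clip((c[...,2]-c[...,0])/(c[...,2]+15),-.1,.35)
def fit(name,x,y,z,yaws,cams=("top","scene"),h=30,ims=None,bad=None):
    D=[]
    for c in cams:
        p=camera_params(c);im=ims[c] if ims else read_camera(c)
        w=np.round(proj(p,np.array([[x,y,z+.015]]))[0]).astype(int);D.append((p,im,(*w,h)))
    def cost(q):
        return sum(1-np.corrcoef(render(p,name,(q[0],q[1],z,q[2]),w).ravel(),feat(im,w).ravel())[0,1] for p,im,w in D)/len(D)
    best=None
    for a in yaws:
        r=minimize(cost,[x,y,a],method="Nelder-Mead",options=dict(initial_simplex=np.array([[x,y,a],[x+.012,y,a],[x,y+.012,a],[x,y,a+.2]]),xatol=1e-4,fatol=1e-5))
        if best is None or r.fun<best.fun: best=r
    return best.x,best.fun
E
cat > m.py <<'E'
from h import *
ims={c:cv2.imread(f"pics/{c}0.png") for c in("top","scene")}
P=camera_params("top")
for n,uv,z,yaws,h in(("tray",(284,202),.018,[-1.57],50),("tab_tile",(154,229),.02,[.6,1.2,-.6,-1.0],24),("notch_tile",(369,238),.02,[.6,1.0,-.6,-1.0],24)):
    g=unproj(P,uv,z)
    for cams in(("top","scene"),("top",),("scene",)):
        x,f=fit(n,g[0],g[1],0,yaws,cams,h,ims);print(n,cams,np.round(x,4),round(f,4))
for q,uv in(("tape",(385,142)),("box",(152,120)),("sd",(270,110))):print(q,unproj(P,uv,.02).round(3))
E
python3 m.py
```

```text
tray ('top', 'scene') [ 0.5203 -0.0462 -1.5231] 0.0067
tray ('top',) [ 0.5197 -0.0462 -1.5225] 0.0036
tray ('scene',) [ 0.5208 -0.0461 -1.5249] 0.0093
tab_tile ('top', 'scene') [ 0.4387  0.2709 -0.8921] 0.0239
tab_tile ('top',) [ 0.4384  0.2712 -0.8948] 0.0128
tab_tile ('scene',) [0.4403 0.2701 2.2709] 0.0302
notch_tile ('top', 'scene') [ 0.4351 -0.2608  0.7892] 0.0375
notch_tile ('top',) [ 0.4342 -0.2606  0.7931] 0.0209
notch_tile ('scene',) [ 0.4374 -0.2602  0.7804] 0.0436
tape [ 0.682 -0.309  0.02 ]
box [0.721 0.297 0.02 ]
sd [ 0.76  -0.009  0.02 ]
```

```bash
cat > go.py <<'E'
import sys,numpy as np
from rig import state
from scipy.spatial.transform import Rotation as R
def go(x,y,z,phi):
    s=state();q=s["tcp_rot"];A=R.from_quat([q[1],q[2],q[3],q[0]]).as_matrix()
    d=A.T@(np.array([x,y,z])-s["eef_pos"])*100
    p=np.arctan2(A[1,1],A[0,1]);print("t",round(s["time"],2),"pos",np.round(s["eef_pos"],4),"phi",round(p,4),"tilt",np.round(A[:2,2],3),"F",np.round(s["force"],1),"gap",round(s["finger_gap"],4),"j7",round(s["joint_positions"][6],2))
    print("shift cm",np.round(d,2),"turn",round((p-phi+np.pi)%(2*np.pi)-np.pi,3))
if __name__=="__main__": go(*map(float,sys.argv[1:]))
E
python3 go.py .4387 .2709 .12 2.2495
```

```text
t 0.9 pos [0.2573 0.6778 0.213 ] phi 1.208 tilt [0. 0.] F [0.5 0.5 0.2] gap 0.0931 j7 -0.08
shift cm [-31.4 -31.6   9.3] turn -1.042
```

```bash
python3 -m crank '[[100,-31.4,-31.6,9.3,-1.04],[100,-31.4,-31.6,9.3,-1.04],[100,-31.4,-31.6,9.3,-1.04],[100,-31.4,-31.6,9.3,-1.04],[100,-31.4,-31.6,9.3,-1.04],[100,-31.4,-31.6,9.3,-1.04],[100,-31.4,-31.6,9.3,-1.04],[100,-31.4,-31.6,9.3,-1.04]]' 30; python3 go.py .4387 .2709 .043 2.2495
```

```text
time: 1.9
eef_pos: [0.44, 0.2665, 0.1194]
tcp_rot: [-0.001, -0.33, 0.944, -0.001]
force: [0.7, 0.4, 0.5]
finger_gap: 0.0928
grasp_force: 0.0
t 1.9 pos [0.44   0.2665 0.1194] phi 2.2426 tilt [-0.001 -0.002] F [0.7 0.4 0.5] gap 0.0928 j7 1.3
shift cm [-0.18  0.43  7.64] turn -0.007
```

```bash
python3 -m crank '[[100,0,0,0,0],[100,0,0,4,0],[100,0,0,7.7,0],[100,0,0,7.7,0],[30,0,0,7.7,0],[20,0,0,7.7,0],[20,0,0,7.7,0],[20,0,0,7.7,0]]' 30; python3 go.py .4387 .2709 .043 2.2495
```

```text
time: 2.9
eef_pos: [0.4391, 0.271, 0.0437]
tcp_rot: [0.001, -0.332, 0.943, 0.0]
force: [0.6, -0.1, 0.4]
finger_gap: 0.0574
grasp_force: 0.0
t 2.9 pos [0.4391 0.271  0.0437] phi 2.2477 tilt [0.001 0.001] F [ 0.6 -0.1  0.4] gap 0.0574 j7 1.22
shift cm [0.04 0.02 0.07] turn -0.002
```

```bash
python3 -m crank '[[10,0,0,0,0],[10,0,0,0,0],[10,0,0,0,0],[10,0,0,0,0],[10,0,0,0,0],[10,0,0,0,0],[10,0,0,0,0]]' 40;python3 -m crank '[[10,0,0,-2,0],[10,0,0,-6,0],[10,0,0,-7,0]]'; python3 go.py .557 -.0444 .12 1.6185
```

```text
time: 3.78
eef_pos: [0.4388, 0.2709, 0.0431]
tcp_rot: [0.0, -0.332, 0.943, -0.0]
force: [0.2, -1.3, 2.3]
finger_gap: 0.035
grasp_force: 40.0
time: 4.15
eef_pos: [0.4392, 0.2715, 0.1144]
tcp_rot: [0.001, -0.332, 0.943, 0.0]
force: [0.6, -0.1, -2.4]
finger_gap: 0.0352
grasp_force: 40.0
t 4.15 pos [0.4392 0.2715 0.1144] phi 2.248 tilt [0.002 0.002] F [ 0.6 -0.1 -2.4] gap 0.0352 j7 1.28
shift cm [ 10.61 -32.    -0.59] turn 0.63
```

```bash
python3 -m crank '[[10,10.6,-32,-0.6,0.63],[10,10.6,-32,-0.6,0.63],[10,10.6,-32,-0.6,0.63],[10,10.6,-32,-0.6,0.63],[10,10.6,-32,-0.6,0.63],[10,10.6,-32,-0.6,0.63],[10,10.6,-32,-0.6,0.63],[10,10.6,-32,-0.6,0.63]]'; python3 go.py .557 -.0444 .07 1.6185
python3 - <<'E'
from h import *
a=[]
for c in("top","scene"):
    im=read_camera(c);cv2.imwrite(f"pics/{c}1.png",im);w=np.round(proj(camera_params(c),np.array([[.54,-.045,.08]]))[0]).astype(int);h=48
    a.append(cv2.resize(im[w[1]-h:w[1]+h,w[0]-h:w[0]+h],(390,390),interpolation=cv2.INTER_CUBIC));print(w)
cv2.imwrite("pics/d1.png",np.hstack(a))
E
```

```text
time: 5.15
eef_pos: [0.5559, -0.0438, 0.1182]
tcp_rot: [-0.001, -0.024, 1.0, 0.0]
force: [0.1, 0.6, -2.9]
finger_gap: 0.035
grasp_force: 40.0
t 5.15 pos [ 0.5559 -0.0438  0.1182] phi 1.6189 tilt [-0.001  0.001] F [ 0.1  0.6 -2.9] gap 0.035 j7 1.43
shift cm [-0.12 -0.07  4.82] turn 0.0
[285 188]
[222 195]
```

View pics/d1.png

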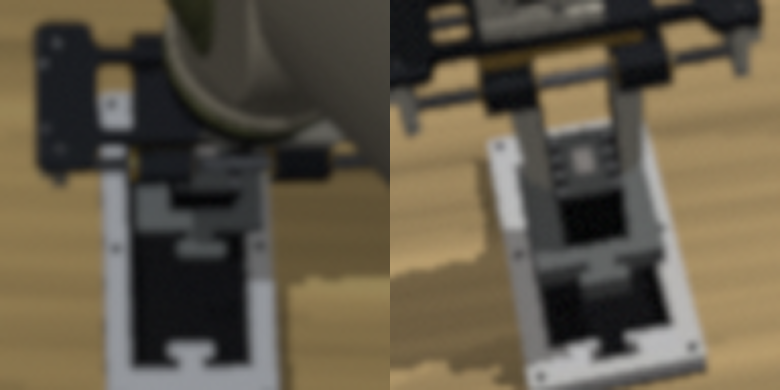

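```bash
python3 -m crank '[[10,0,0,0,0],[10,0,0,2,0],[10,0,0,5.4,0],[10,0,0,5.4,0],[10,0,0,5.4,0]]'; python3 go.py .557 -.0444 .047 1.6185
```

```text
time: 5.88
eef_pos: [0.5569, -0.0445, 0.0658]
tcp_rot: [0.0, -0.024, 1.0, -0.0]
force: [0.5, -0.4, -2.8]
finger_gap: 0.0352
grasp_force: 40.0
t 5.88 pos [ 0.5569 -0.0445  0.0658] phi 1.6187 tilt [ 0. -0.] F [ 0.5 -0.4 -2.8] gap 0.0352 j7 1.41
shift cm [-0.01  0.01  1.88] turn 0.0
```

```bash
python3 -m crank '[[10,0,0,0.3,0],[10,0,0,0.5,0],[10,0,0,0.7,0],[10,0,0,0.8,0]]'; python3 go.py .557 -.0444 .047 1.6185
```

```text
time: 6.38
eef_pos: [0.5567, -0.0449, 0.0571]
tcp_rot: [0.0, -0.024, 1.0, -0.0]
force: [-0.4, -0.3, -3.7]
finger_gap: 0.0354
grasp_force: 40.0
t 6.38 pos [ 0.5567 -0.0449  0.0571] phi 1.6179 tilt [ 0. -0.] F [-0.4 -0.3 -3.7] gap 0.0354 j7 1.4
shift cm [-0.04  0.05  1.01] turn -0.001
```

```bash
python3 -m crank '[[10,0,0,0.2,0],[10,0,0,0.4,0],[10,0,0,0.4,0]]'; python3 go.py .557 -.0444 .047 1.6185
```

```text
time: 6.75
eef_pos: [0.5579, -0.0444, 0.0546]
tcp_rot: [0.001, -0.024, 1.0, 0.0]
force: [-2.3, 1.0, 15.7]
finger_gap: 0.035
grasp_force: 40.1
t 6.75 pos [ 0.5579 -0.0444  0.0546] phi 1.6185 tilt [0.003 0.   ] F [-2.3  1.  15.7] gap 0.035 j7 1.4
shift cm [0.09 0.01 0.76] turn 0.0
```

```bash
python3 -m crank '[[10,0,0,-2,0],[10,0,0,-4,0],[10,0,0,-4,1.3],[10,0,0,-4,1.3],[10,0,0,-4,1.3],[10,0,0,-4,1.3],[10,0,0,-4,1.3],[10,0,0,-4,1.3]]'; python3 -m crank '[[10,0,0,0,1.84],[10,0,0,0,1.84],[10,0,0,0,1.84],[10,0,0,0,1.84],[10,0,0,0,1.84],[10,0,0,0,1.84],[10,0,0,0,1.84],[10,0,0,0,1.84]]'; python3 go.py .557 -.0444 .064 -1.5231
```

```text
time: 7.75
eef_pos: [0.5566, -0.0447, 0.093]
tcp_rot: [-0.0, 0.516, 0.857, -0.0]
force: [-0.8, -0.2, -2.4]
finger_gap: 0.0349
grasp_force: 40.0
time: 8.75
eef_pos: [0.5566, -0.0446, 0.0929]
tcp_rot: [-0.0, 0.961, 0.275, 0.0]
force: [-0.1, 0.0, -2.7]
finger_gap: 0.0354
grasp_force: 40.0
t 8.75 pos [ 0.5566 -0.0446  0.0929] phi -1.0127 tilt [-0.  0.] F [-0.1  0.  -2.7] gap 0.0354 j7 -0.36
shift cm [0.04 0.01 2.89] turn 0.51
```

```bash
python3 -m crank '[[10,0,0,0,0.51],[10,0,0,0,0.51],[10,0,0,0,0.51],[10,0,0,0,0.51],[10,0,0,2.2,0.51],[10,0,0,2.8,0.51],[10,0,0,2.8,0.51],[10,0,0,2.8,0.51]]'; python3 go.py .557 -.0444 .047 -1.5231
```

```text
time: 9.75
eef_pos: [0.5569, -0.0451, 0.0656]
tcp_rot: [0.0, 1.0, 0.027, 0.0]
force: [-0.1, -0.6, -2.6]
finger_gap: 0.0351
grasp_force: 40.0
t 9.75 pos [ 0.5569 -0.0451  0.0656] phi -1.5166 tilt [ 0.001 -0.   ] F [-0.1 -0.6 -2.6] gap 0.0351 j7 -0.67
shift cm [ 0.01 -0.07  1.86] turn 0.007
```

```bash
python3 -m crank '[[10,0,-0.04,0.3,0.006],[10,0,-0.04,0.6,0.006],[10,0,-0.04,0.8,0.006],[10,0,-0.04,1.0,0.006],[10,0,-0.04,1.2,0.006],[10,0,-0.04,1.3,0.006]]'; python3 go.py .557 -.0444 .047 -1.5231
```

```text
time: 10.5
eef_pos: [0.5568, -0.0445, 0.052]
tcp_rot: [0.0, 1.0, 0.024, 0.0]
force: [2.0, -0.3, -2.3]
finger_gap: 0.0355
grasp_force: 40.0
t 10.5 pos [ 0.5568 -0.0445  0.052 ] phi -1.523 tilt [ 0. -0.] F [ 2.  -0.3 -2.3] gap 0.0355 j7 -0.66
shift cm [ 0.02 -0.01  0.5 ] turn 0.0
```

Past the stud height with no load: this is the right way round. Go home and release.

```bash
python3 -m crank '[[10,0,0,0.2,0],[10,0,0,0.4,0],[10,0,0,0.5,0],[10,0,0,0.5,0]]'; python3 -m crank '[[45,0,0,0,0],[45,0,0,0,0],[45,0,0,0,0],[70,0,0,0,0],[70,0,0,0,0]]'; python3 go.py .4351 -.2608 .15 .789
```

```text
time: 11.0
eef_pos: [0.5577, -0.0445, 0.0473]
tcp_rot: [0.0, 1.0, 0.024, 0.001]
force: [4.7, 0.6, -0.2]
finger_gap: 0.035
grasp_force: 40.0
time: 11.62
eef_pos: [0.5565, -0.0445, 0.047]
tcp_rot: [-0.0, 1.0, 0.024, -0.0]
force: [-0.2, -0.0, 0.2]
finger_gap: 0.0571
grasp_force: 0.0
t 11.62 pos [ 0.5565 -0.0445  0.047 ] phi -1.523 tilt [-0.  0.] F [-0.2 -0.   0.2] gap 0.0571 j7 -0.65
shift cm [-13.16  21.03 -10.3 ] turn -2.312
```

```bash
python3 -m crank '[[100,0,0,-5,0],[100,0,0,-9,0],[100,-13.2,21,-9,0.83],[100,-13.2,21,-9,0.83],[100,-13.2,21,-9,0.83],[100,-13.2,21,-9,0.83],[100,-13.2,21,-9,0.83],[100,-13.2,21,-9,0.83]]'; python3 go.py .4351 -.2608 .043 -2.353
cat > m2.py <<'E'
from h import *
ims={c:read_camera(c) for c in("top","scene")}
for c in ims:cv2.imwrite(f"pics/{c}2.png",ims[c])
for cams in(("top","scene"),("top",),("scene",)): print(cams,[np.round(v,4) for v in fit("notch_tile",.4351,-.2608,0,[.789],cams,24,ims)])
a=[]
for c in("top","scene"):
    im=ims[c];w=np.round(proj(camera_params(c),np.array([[.50,-.045,.03]]))[0]).astype(int);h=48
    a.append(cv2.resize(im[w[1]-h:w[1]+h,w[0]-h:w[0]+h],(390,390),interpolation=cv2.INTER_CUBIC))
cv2.imwrite("pics/d2.png",np.hstack(a))
E
python3 m2.py
```

```text
time: 12.62
eef_pos: [0.4344, -0.261, 0.1369]
tcp_rot: [0.0, 0.924, -0.382, -0.0]
force: [0.5, 0.6, -1.1]
finger_gap: 0.0931
grasp_force: 0.0
t 12.62 pos [ 0.4344 -0.261   0.1369] phi -2.3538 tilt [-0. -0.] F [ 0.5  0.6 -1.1] gap 0.0931 j7 -0.96
shift cm [ 0.04 -0.07  9.39] turn -0.001
('top', 'scene') [array([ 0.4432, -0.2455,  0.2305]), np.float64(0.5906)]
('top',) [array([ 0.48  , -0.1982, -0.3487]), np.float64(0.3801)]
('scene',) [array([ 0.437 , -0.2607,  0.7835]), np.float64(0.0428)]
```

View pics/d2.png

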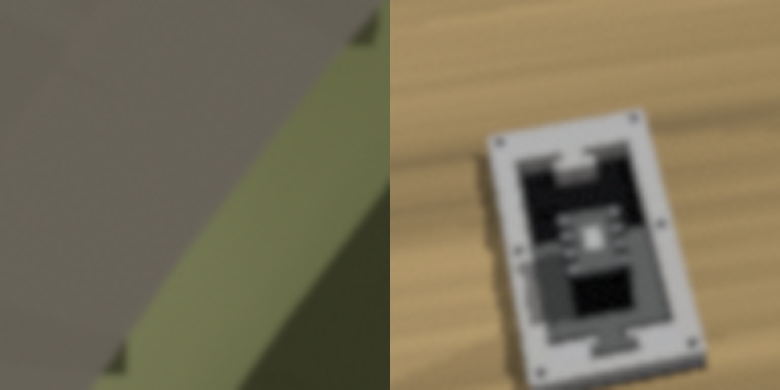

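```bash
python3 -m crank '[[70,0.04,-0.07,4,0],[55,0.04,-0.07,9.4,0],[50,0.04,-0.07,9.4,0],[50,0.04,-0.07,9.4,0],[5,0.04,-0.07,9.4,0],[5,0.04,-0.07,9.4,0],[5,0.04,-0.07,9.4,0],[5,0.04,-0.07,9.4,0]]' 40;python3 -m crank '[[5,0,0,0,0],[5,0,0,0,0],[5,0,0,0,0],[5,0,0,0,0],[5,0,0,0,0],[5,0,0,0,0],[5,0,0,0,0]]'; python3 go.py .4836 -.048 .12 -1.5231
```

```text
time: 13.72
eef_pos: [0.4361, -0.2604, 0.0438]
tcp_rot: [-0.0, 0.925, -0.381, 0.001]
force: [-0.5, 1.1, 8.4]
finger_gap: 0.0293
grasp_force: 40.0
time: 14.6
eef_pos: [0.4361, -0.2604, 0.0437]
tcp_rot: [-0.0, 0.924, -0.381, 0.001]
force: [0.1, 1.7, 9.3]
finger_gap: 0.0287
grasp_force: 40.0
t 14.6 pos [ 0.4361 -0.2604  0.0437] phi -2.3531 tilt [ 0.001 -0.   ] F [0.1 1.7 9.3] gap 0.0287 j7 -0.84
shift cm [-11.59 -18.42  -7.62] turn -0.83
```

```bash
python3 -m crank '[[5,0,0,-5,0],[5,0,0,-7.6,0],[5,-11.6,-18.4,-7.6,-0.83],[5,-11.6,-18.4,-7.6,-0.83],[5,-11.6,-18.4,-7.6,-0.83],[5,-11.6,-18.4,-7.6,-0.83],[5,-11.6,-18.4,-7.6,-0.83],[5,-11.6,-18.4,-7.6,-0.83]]'; python3 -m crank '[[5,0,0,0,0]]'; python3 go.py .4836 -.048 .066 -1.5231;python3 - <<'E'
from h import *
a=[]
for c in("top","scene"):
    im=read_camera(c);cv2.imwrite(f"pics/{c}3.png",im);w=np.round(proj(camera_params(c),np.array([[.50,-.045,.05]]))[0]).astype(int);h=48
    a.append(cv2.resize(im[w[1]-h:w[1]+h,w[0]-h:w[0]+h],(390,390),interpolation=cv2.INTER_CUBIC))
cv2.imwrite("pics/d3.png",np.hstack(a))
E
```

```text
time: 15.6
eef_pos: [0.4829, -0.0477, 0.1192]
tcp_rot: [-0.0, 1.0, 0.024, 0.0]
force: [-0.4, 0.1, -1.6]
finger_gap: 0.0295
grasp_force: 40.0
time: 15.72
eef_pos: [0.4828, -0.0485, 0.1191]
tcp_rot: [0.0, 1.0, 0.022, 0.0]
force: [0.5, -0.1, -2.4]
finger_gap: 0.0293
grasp_force: 40.0
t 15.72 pos [ 0.4828 -0.0485  0.1191] phi -1.5259 tilt [ 0. -0.] F [ 0.5 -0.1 -2.4] gap 0.0293 j7 -0.78
shift cm [ 0.08 -0.05  5.31] turn -0.003
```

View pics/d3.png

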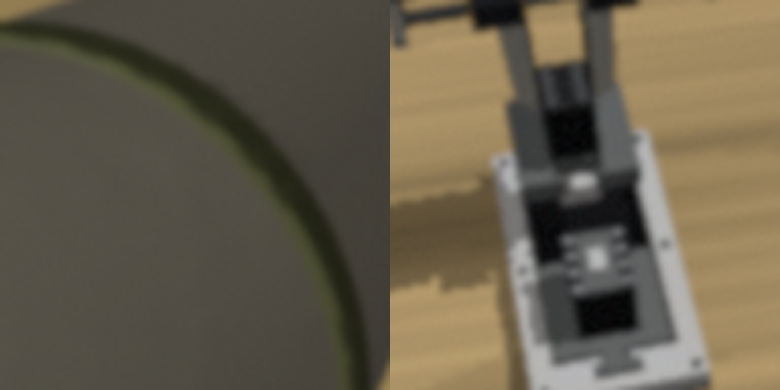

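```bash
python3 -m crank '[[5,0.06,-0.05,2,0],[5,0.06,-0.05,4.5,0],[5,0.06,-0.05,5.3,0],[5,0.06,-0.05,5.3,0]]'; python3 go.py .4836 -.048 .047 -1.5231
```

```text
time: 16.32
eef_pos: [0.4833, -0.048, 0.0659]
tcp_rot: [0.0, 1.0, 0.023, -0.0]
force: [-0.3, -0.4, -1.4]
finger_gap: 0.0291
grasp_force: 40.0
t 16.32 pos [ 0.4833 -0.048   0.0659] phi -1.5243 tilt [-0.001 -0.   ] F [-0.3 -0.4 -1.4] gap 0.0291 j7 -0.68
shift cm [0.03 0.   1.89] turn -0.001
```

```bash
python3 -m crank '[[5,0.02,0,0.3,0],[5,0.02,0,0.5,0],[5,0.02,0,0.7,0],[5,0.02,0,0.9,0]]'; python3 go.py .4836 -.048 .047 -1.5231
```

```text
time: 16.82
eef_pos: [0.484, -0.0474, 0.0571]
tcp_rot: [0.0, 1.0, 0.024, 0.0]
force: [0.6, -0.0, -0.6]
finger_gap: 0.0292
grasp_force: 40.0
t 16.82 pos [ 0.484  -0.0474  0.0571] phi -1.5228 tilt [ 0.001 -0.   ] F [ 0.6 -0.  -0.6] gap 0.0292 j7 -0.66
shift cm [-0.05  0.06  1.01] turn 0.0
```

```bash
python3 -m crank '[[5,0,0,0.2,0],[5,0,0,0.4,0],[5,0,0,0.5,0]]'; python3 go.py .4836 -.048 .047 -1.5231
```

```text
time: 17.2
eef_pos: [0.485, -0.0454, 0.0537]
tcp_rot: [-0.002, 1.0, 0.024, 0.001]
force: [-0.9, 11.5, 36.9]
finger_gap: 0.0292
grasp_force: 40.6
t 17.2 pos [ 0.485  -0.0454  0.0537] phi -1.5219 tilt [0.003 0.005] F [-0.9 11.5 36.9] gap 0.0292 j7 -0.65
shift cm [-0.15  0.26  0.66] turn 0.001
```

```bash
python3 -m crank '[[5,0,0,-2,0],[5,0,0,-4.5,0],[5,0,0,-4.5,-1.1],[5,0,0,-4.5,-1.1],[5,0,0,-4.5,-1.1],[5,0,0,-4.5,-1.1],[5,0,0,-4.5,-1.1],[5,0,0,-4.5,-1.1]]'; python3 -m crank '[[5,0,0,0,-1.45],[5,0,0,0,-1.45],[5,0,0,0,-1.45],[5,0,0,0,-1.45],[5,0,0,0,-1.45],[5,0,0,0,-1.45],[5,0,0,0,-1.45],[5,0,0,0,-1.45]]'; python3 go.py .4836 -.048 .066 1.6185
```

```text
time: 18.2
eef_pos: [0.4834, -0.0476, 0.0969]
tcp_rot: [-0.0, 0.838, 0.545, -0.0]
force: [0.7, -0.2, -1.6]
finger_gap: 0.0297
grasp_force: 39.9
time: 19.2
eef_pos: [0.483, -0.0478, 0.0968]
tcp_rot: [-0.001, 0.266, 0.964, -0.0]
force: [-0.3, -0.0, -2.0]
finger_gap: 0.0294
grasp_force: 39.9
t 19.2 pos [ 0.483  -0.0478  0.0968] phi 1.0317 tilt [-0.001 -0.   ] F [-0.3 -0.  -2. ] gap 0.0294 j7 0.91
shift cm [-0.06  0.02  3.08] turn -0.587
```

```bash
python3 -m crank '[[5,-0.04,0,0,-0.58],[5,-0.04,0,0,-0.58],[5,-0.04,0,0,-0.58],[5,-0.04,0,0,-0.58],[5,-0.04,0,2,-0.58],[5,-0.04,0,3,-0.58],[5,-0.04,0,3,-0.58],[5,-0.04,0,3,-0.58]]'; python3 go.py .4836 -.048 .047 1.6185
```

```text
time: 20.2
eef_pos: [0.4842, -0.0476, 0.0673]
tcp_rot: [0.0, -0.018, 1.0, -0.0]
force: [0.2, 1.0, -1.4]
finger_gap: 0.029
grasp_force: 39.9
t 20.2 pos [ 0.4842 -0.0476  0.0673] phi 1.6065 tilt [ 0. -0.] F [ 0.2  1.  -1.4] gap 0.029 j7 1.26
shift cm [ 0.07 -0.04  2.03] turn -0.012
```

```bash
python3 -m crank '[[5,0.05,-0.03,0.1,-0.01],[5,0.05,-0.03,0.4,-0.01],[5,0.05,-0.03,0.6,-0.01],[5,0.05,-0.03,0.8,-0.01],[5,0.05,-0.03,1.0,-0.01],[5,0.05,-0.03,1.2,-0.01],[5,0.05,-0.03,1.4,-0.01]]'; python3 go.py .4836 -.048 .047 1.6185
```

```text
time: 21.08
eef_pos: [0.4837, -0.0481, 0.0529]
tcp_rot: [0.0, -0.023, 1.0, -0.0]
force: [1.0, -1.1, -0.7]
finger_gap: 0.0292
grasp_force: 39.9
t 21.07 pos [ 0.4837 -0.0481  0.0529] phi 1.617 tilt [ 0. -0.] F [ 1.  -1.1 -0.7] gap 0.0292 j7 1.26
shift cm [0.01 0.01 0.59] turn -0.002
```

No load below the stud height; press home and release.

```bash
python3 -m crank '[[5,0,0,0.2,0],[5,0,0,0.4,0],[5,0,0,0.55,0],[5,0,0,0.6,0],[5,0,0,0.6,0]]'; python3 -m crank '[[45,0,0,0.5,0],[45,0,0,0.5,0],[45,0,0,0.5,0],[70,0,0,0.5,0],[70,0,0,0.5,0]]'; python3 -m crank '[[70,0,0,0,0],[70,0,0,-3,0],[70,0,0,-8,0],[70,0,0,-15,0],[70,0,22,-18,0],[70,0,22,-18,0],[70,0,22,-18,0],[70,0,22,-18,0]]'
python3 - <<'E'
from h import *
a=[]
ims={}
for c in("top","scene"):
    im=ims[c]=read_camera(c);w=np.round(proj(camera_params(c),np.array([[.52,-.045,.02]]))[0]).astype(int);h=45
    a.append(cv2.resize(im[w[1]-h:w[1]+h,w[0]-h:w[0]+h],(390,390),interpolation=cv2.INTER_CUBIC))
cv2.imwrite("pics/d4.png",np.hstack(a))
print(state()["eef_pos"],state()["force"])
E
```

```text
time: 21.7
eef_pos: [0.4841, -0.0473, 0.0479]
tcp_rot: [0.001, -0.024, 1.0, 0.0]
force: [-1.2, 1.8, 12.8]
finger_gap: 0.0291
grasp_force: 39.9
time: 22.32
eef_pos: [0.4836, -0.0481, 0.042]
tcp_rot: [-0.0, -0.023, 1.0, -0.0]
force: [-0.8, -0.3, -0.4]
finger_gap: 0.0573
grasp_force: 0.0
time: 23.32
eef_pos: [0.473, 0.175, 0.2228]
tcp_rot: [0.001, -0.024, 1.0, 0.001]
force: [0.5, -0.5, -1.1]
finger_gap: 0.0656
grasp_force: 0.0
[0.47315748 0.17637251 0.22290826] [ 0.35324625 -0.23797745 -0.22213751]
```

View pics/d4.png

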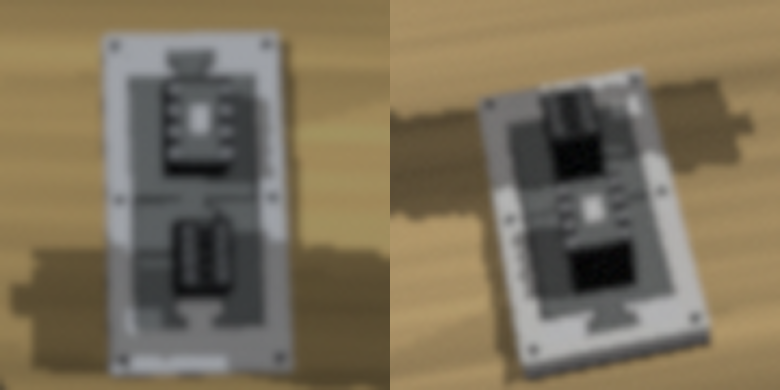

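Both tiles lie flush and interlocked in the frame. The tab tile (top crop, about 200,120) and the notch tile (about 200,260) each sit in their own bay, and nothing is touching them.

```bash
python3 -m crank '[[70,0,0,0,0],[70,0,0,0,0]]'; python3 -c "
from rig import *;print(close_job())"
```

```text
time: 23.68
eef_pos: [0.4734, 0.1702, 0.2217]
tcp_rot: [-0.0, -0.022, 1.0, -0.0]
force: [0.6, 0.7, -0.3]
finger_gap: 0.0648
grasp_force: 0.0
the job is handed in; nothing more can be done
None
```

Both tiles are seated flat and interlocked in their own bays, each after one half turn; the job was handed in at about 24 s with the arm clear, but no verdict was returned.

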